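# Slide the punch case home between freshly painted rails

### The job

Push the wooden punch case across the bench into the lane between the two freshly painted red rails until its far end is fully home against the steel end stop, and leave it there, flat and straight in the lane. Neither the case nor the robot may touch either rail. Slide it steadily with the fingers, without flicking, lifting or tipping it, and leave the hammer, the jar and the tool pot where they are.

Things in the scene. Friction and masses are not known exactly. Their poses are not given: they have to be found in the camera images.
- case: Closed dark wooden case, its lid green with brass plate and corners, loose on the bench: 90 mm long (its x), 64 mm wide (its y), 52 mm high, about 0.25 to 0.5 kg. Origin: centre of its underside; z up. It starts just before the mouth of the lane, up to 40 mm off the lane's centre line and up to 0.35 rad askew. Its +x end is towards the lane.
- rack: Fixed lane; its floor is the bench. Origin: on the bench, middle of the open mouth, which faces the robot to within 0.3 rad; x runs down the lane away from the mouth, y left across it, z up. Between the rails 88 mm wide (inner faces at y = -44 and +44 mm). The steel end stop (22 thick, 112 wide, 30 mm high) has its face at x = 140 mm: the home case has its origin at x = 95 mm.
- lane_end (a point): Point on the bench at the middle of the end stop's face, where the case's far end comes to lie.
- rail_left: Red rail at the lane's left (+y): 142 mm long, 12 mm thick, 18 mm high, fixed to the rack. Origin: middle of its width at its mouth end, on the bench; x along it away from the mouth. Not to be touched.
- rail_right: Red rail at the lane's right (-y), as the left one. Not to be touched.
- hammer: Loose hammer, 200 mm long, lying along its x, beside the lane, at least 110 mm from its centre line. Origin on the bench under its middle. To be left alone.
- jar: Loose glass jar with a brass cap, 52 mm across, 60 mm high, standing beside the lane. Origin: centre of its underside. To be left alone.
- toolpot: Loose steel pot, 56 mm across and 55 mm high, with tool handles standing in it to 85 mm height, beside the lane. Origin: centre of its underside. To be left alone.
There are look-alikes about, which are no part of the job. Leave any orange or purple look-alike of the rack alone. Leave any blue or pink look-alike of the case alone.

How it is judged:
At the end, for the whole second after the job is handed in: The case rests flat between the rails, its far end within 7 mm of the end stop, within 12 mm of the lane's centre line and within 0.1 rad of its direction (x of case in the frame of rack between 0.088 and 0.1 m and y of case in the frame of rack between -0.012 and 0.012 m and angle between the x axis of case and the x axis of rack, either way round below 0.1 rad and angle between case's own z axis and vertical below 0.05 rad and height (world z) of case below 0.005 m and linear speed of case below 0.01 m/s); the robot touches nothing.
It fails at once if the left rail is touched (contact force between rail_left and anything else above 0.3 N).
It fails at once if the right rail is touched (contact force between rail_right and anything else above 0.3 N).
It fails at once if the case is lifted or tipped (height (world z) of case above 0.008 m or angle between case's own z axis and vertical above 0.15 rad).
It fails at once if the case is flicked (faster than 0.4 m/s) (linear speed of case above 0.4 m/s).
It fails at once if the hammer, jar or tool pot is moved by more than 15 mm (distance of any of hammer, jar, toolpot from where it was at the start of the episode above 0.015 m).
It also fails if it takes over 64 s, if anything falls off the work surface, if the arm or the gripper's body presses on something with over 40 N, if the wrist force passes 120 N, or if a joint passes its speed limit or range.

### The arm

A 6-joint arm with a two-finger parallel gripper is mounted at the origin on the work surface. World frame = base frame: x ahead of the robot, y to its left, z up, the work surface at z = 0. Lengths are in m, angles in rad, forces in N, time in s.
With the tool pointing down it reaches from about 0.35 to 0.775 m from the base axis. Payload 7.3 kg.
Tool frame: the origin (TCP) lies at the very end of the fingers, on their centre line; the grasp point (between the pads) lies 19 mm behind it; z points along the fingers, x is the direction in which the jaws open and shut, and the axes are right-handed (so a half turn about z gives the same grasp; the last joint's range is limited). The gripper opens to 92 mm and grips with 3 to 60 N. Pads are 19 mm wide; open, the fingers measure 130 mm over their backs; the gripper's body (75 mm by 190 mm) begins 47 mm behind the grasp point.
Start: joints at [-0.146, 0.342, 1.524, -0, 1.275, -0.146], TCP at [0.525, 0, 0.227] pointing down, gripper open.
Joint ranges: [-2.53, 2.53], [-0.77, 2.02], [0.04, 2.7], [-1, 4.14], [0.28, 2.66], [-3.11, 3.11]. Speed limits (rad/s): [2.57, 2.57, 3.14, 3.14, 3.14, 3.14].

### API

Orientations are given as [roll, pitch, yaw] about the fixed x, y, z axes, in that order (R = Rz(yaw) Ry(pitch) Rx(roll)).
In Python, from cell import observe, read_camera, camera_params, hand_in gives the robot as it stands.
- The arm moves only by the tool apply_moves, never from a script. Its argument "increments" is a list of rows, each an object with "grip": the opening, from 0 (shut) to 1 (fully open); "linear": the shift along the world's x, y, z in mm, a list of three; "turn": the turn, a rotation vector about the world's x, y, z in units of 6 degrees (1.0 is 6 degrees), a list of three. A call has 1 to 10 rows; each row is the pose to reach, as a shift and turn from the pose commanded when the call began; what a row does not reach only later rows make up. A row lasts 1/10 s, in which the tool goes at most 50 mm and 8.59 degrees, less where a joint would pass 70% of its speed; a pose out of reach is approached as far as the arm can. A call with a gripper value outside its range is refused whole. The fingers move at their own pace and stop on an object; "grip_force" is the grip in N (left out, the last holds). Time passes only in rows, so rows that repeat a pose let the fingers close. It gives the time, the measured TCP pose, the force and the opening at its end, in the units of the state.
- observe(): the state, without advancing time (a new reading comes with each control period).
- read_camera(name): name is "scene" or "side" or "wrist"; returns the picture (420x560x3 uint8, red, green, blue); there is no depth.
- camera_params(name): a dict with "camera_matrix" (3x3 intrinsics, pixels), "world_to_cam" (4x4, takes a point from world to camera coordinates); the wrist camera has in their place "hand_eye" (4x4, takes a point from camera to tool coordinates, whose origin is the TCP and whose axes are the tool frame's). Camera axes: x right, y up, looking along -z (the intrinsics and any distortion apply to the point x, -y, -z); pixel columns grow to the right and rows downward; lengths in m; the calibration is good to about 2 mm. A picture is of the moment at which its call begins: read the wrist's pose just before it. camera_params takes no time and is no camera call.
- hand_in(): hands the job in, once; it reports no verdict.
The state is a dict: "time": time; "qpos": joint angles; "qvel": joint speeds; "joint_efforts": joint torques, N m; "tool_pos": TCP position; "tool_rot": TCP orientation; "contact_force": force on the tool from outside, world axes, zero at the start; "torque": the same for the moment, N m; "opening": finger opening in m.
Only numpy, scipy, OpenCV 4.12 (cv2) and the standard library are available. Lean on these libraries where they do the work, as an engineer would, in place of code of your own. Each camera call takes 0.05 s, during which the arm holds its last target.

## Working session

There is one attempt and no reset: what is moved stays moved. The work goes in short steps, Python scripts to look and compute and a tool call to move; the robot and the scene stay as the last step left them, time stands still between calls to the robot, and variables do not carry over. Pictures are saved under pics/ and viewed, and the job is handed in when it is done.

Besides the shell and the picture viewer there is one more tool, called as name(argument=value, ...), one argument or row to a line, values as JSON. apply_moves: Moves the arm, as the interface text tells. Its arguments: {"type":"object","properties":{"increments":{"type":"array","items":{"type":"object","properties":{"grip":{"type":"number"},"linear":{"type":"array","items":{"type":"number"}},"turn":{"type":"array","items":{"type":"number"}}}}},"grip_force":{"type":"number"}},"required":["increments"]}

```bash
mkdir -p pics; ls
python3 - <<'E'
from cell import *
import cv2
print(observe())
for n in ["scene","side","wrist"]:
    cv2.imwrite(f"pics/{n}0.png",read_camera(n)[:,:,::-1]); print(n,camera_params(n))
E
```

```text
pics
{'time': 0.0, 'qpos': array([-1.46002162e-01,  3.42766556e-01,  1.52501684e+00, -3.32493388e-06,
        1.27537211e+00, -1.46018479e-01]), 'qvel': array([ 0.00022316, -0.0012205 ,  0.00136212, -0.00194716,  0.00076261,
       -0.00162498]), 'joint_efforts': array([ 7.61924657e-04, -4.31245601e+01, -2.44219762e+01,  7.17750052e-02,
        5.59406646e-02, -1.04314388e-04]), 'tool_pos': array([5.24600854e-01, 7.87948760e-05, 2.26022264e-01]), 'tool_rot': array([-3.14136840e+00,  1.54669036e-03,  1.74610358e-05]), 'contact_force': array([-0.83448073,  0.30084024,  0.66886848]), 'torque': array([-0.05437876, -0.01645998, -0.01251871]), 'opening': 0.09209896025214424}
scene {'camera_matrix': array([[499.9668596 ,   0.        , 277.82454605],
       [  0.        , 499.9668596 , 200.26208982],
       [  0.        ,   0.        ,   1.        ]]), 'world_to_cam': array([[-0.39129464,  0.92024478, -0.00616789,  0.22917377],
       [-0.62798146, -0.26211091,  0.73275996,  0.30023762],
       [ 0.67270185,  0.29059837,  0.68045926, -1.74817776],
       [ 0.        ,  0.        ,  0.       
[... 387 characters left out ...]
   [-3.36941430e-01,  6.61565364e-01,  6.69926669e-01,
        -6.91135253e-01],
       [ 0.00000000e+00,  0.00000000e+00,  0.00000000e+00,
         1.00000000e+00]])}
wrist {'camera_matrix': array([[323.70739081,   0.        , 281.93623856],
       [  0.        , 323.70739081, 208.39102717],
       [  0.        ,   0.        ,   1.        ]]), 'hand_eye': array([[ 9.99999998e-01, -5.61196775e-05, -2.12154557e-05,
        -1.66735418e-04],
       [-5.96683575e-05, -9.67186251e-01, -2.54068401e-01,
        -6.96834814e-02],
       [-6.26106035e-06,  2.54068401e-01, -9.67186253e-01,
        -1.57820083e-01],
       [ 0.00000000e+00,  0.00000000e+00,  0.00000000e+00,
         1.00000000e+00]])}
```

View pics/scene0.png

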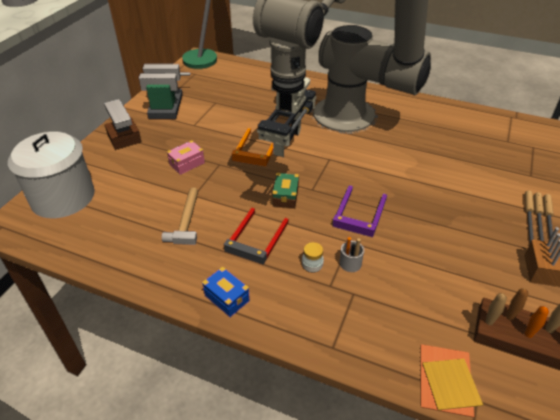

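View pics/side0.png

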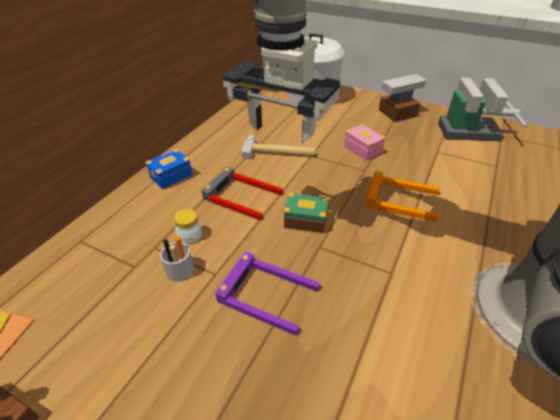

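View pics/wrist0.png

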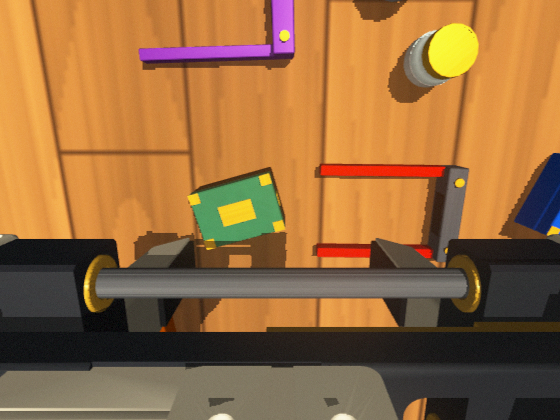

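```bash
cat > h.py <<'E'
import numpy as np, cv2
from scipy.spatial.transform import Rotation as R
from cell import *
def T(name,st=None):
    p=camera_params(name); K=p["camera_matrix"]
    if name!="wrist": return K,np.linalg.inv(p["world_to_cam"])
    M=np.eye(4); M[:3,:3]=R.from_euler("xyz",st["tool_rot"]).as_matrix(); M[:3,3]=st["tool_pos"]
    return K,M@p["hand_eye"]
def w(name,uv,z,st=None):
    K,C=T(name,st); u,v=uv
    d=C[:3,:3]@np.array([(u-K[0,2])/K[0,0],-(v-K[1,2])/K[1,1],-1]); o=C[:3,3]
    return (o+d*(z-o[2])/d[2])
def px(name,P,st=None):
    K,C=T(name,st); c=np.linalg.inv(C)@np.append(P,1); return K[0,0]*c[0]/-c[2]+K[0,2],-K[1,1]*c[1]/-c[2]+K[1,2]
def crop(src,dst,x0,y0,x1,y1,s):
    i=cv2.imread(src)[y0:y1,x0:x1]; cv2.imwrite(dst,cv2.resize(i,None,fx=s,fy=s,interpolation=cv2.INTER_CUBIC))
E
python3 - <<'E'
from h import *
crop("pics/wrist0.png","pics/wc.png",180,150,480,270,2.66)
crop("pics/side0.png","pics/sc.png",190,160,340,240,5)
crop("pics/scene0.png","pics/scc.png",215,160,325,270,5)
E
```

```text
(no output)
```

View pics/wc.png

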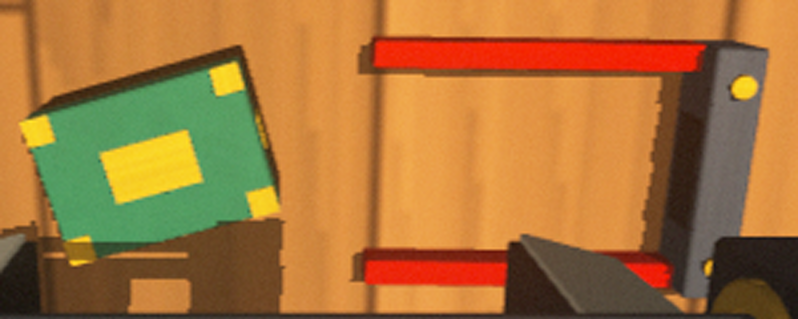

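View pics/sc.png

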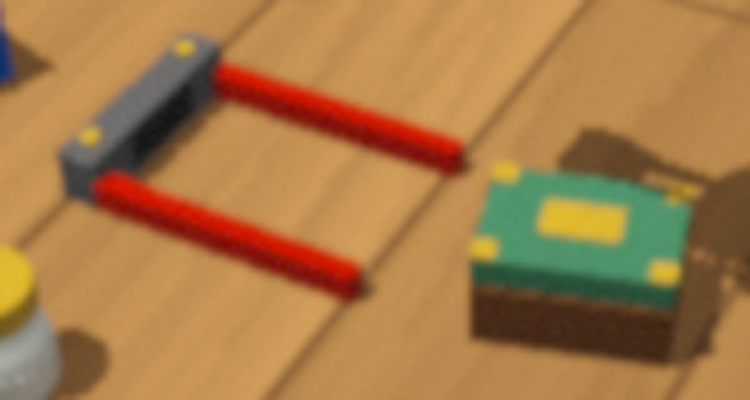

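View pics/scc.png

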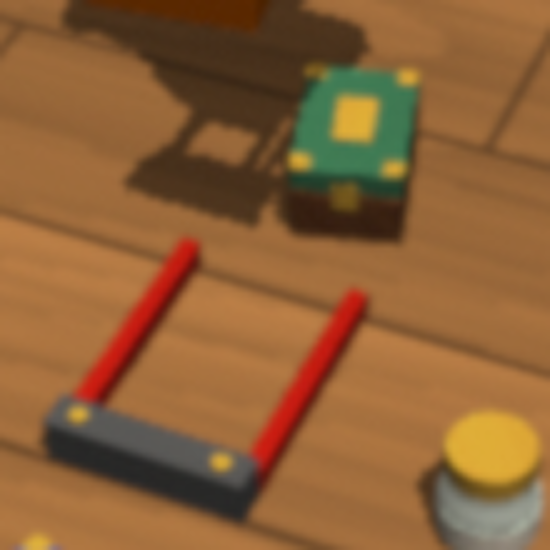

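Run:
```python
from h import *
st=dict(tool_pos=np.array([.5246,0,.22602]),tool_rot=np.array([-3.14137,.00155,0]))
f=lambda X,Y:(180+X/2.66-.2,150+Y/2.66-.2)
for n,p,z in [("TL",(22,122),.052),("TR",(238,60),.052),("BR",(279,215),.052),("BL",(72,265),.052),
 ("Lo",(375,38),.018),("Li",(375,68),.018),("LiF",(690,72),.018),("Ri",(366,252),.018),("Ro",(366,284),.018),("RoF",(668,288),.018),("RiF",(668,258),.018),("stopTL",(710,42),.03),("stopBL",(664,290),.03)]:
    print(n,w("wrist",f(*p),z,st)[:2].round(4))
g=lambda X,Y:(190+X/5-.4,160+Y/5-.4)
print("side")
for n,p,z in [("TLfar-left",(490,165),.052),("nearleft",(473,258),.052),("nearright",(688,288),.052),("farR",(692,190),.052),
 ("near rail out top",(355,275),.018),("far rail top mouth",(462,148),.018)]:
    print(n,w("side",g(*p),z)[:2].round(4))
g=lambda X,Y:(215+X/5-.4,160+Y/5-.4)
print("scene")
for n,p,z in [("bl",(285,172),.052),("br",(408,182),.052),("tr",(420,72),.052),("tl",(310,67),.052),("left rail mid",(358,293),.018),("right rail mid",(190,242),.018)]:
    print(n,w("scene",g(*p),z)[:2].round(4))
```

```text
TL [ 0.4257 -0.0037]
TR [0.5111 0.0209]
BR [ 0.5271 -0.0423]
BL [ 0.4418 -0.064 ]
Lo [0.5679 0.0253]
Li [0.5683 0.0125]
LiF [0.7032 0.0108]
Ri [ 0.5668 -0.0713]
Ro [ 0.5672 -0.0869]
RoF [ 0.7054 -0.0888]
RiF [ 0.7037 -0.0741]
stopTL [0.704  0.0252]
stopBL [ 0.6978 -0.0845]
side
TLfar-left [ 0.5297 -0.0386]
nearleft [0.5084 0.0204]
nearright [ 0.4195 -0.0038]
farR [ 0.4419 -0.0636]
near rail out top [0.5673 0.0212]
far rail top mouth [ 0.5656 -0.0809]
scene
bl [ 0.5291 -0.0422]
br [0.5107 0.0229]
tr [ 0.4212 -0.005 ]
tl [ 0.4413 -0.0649]
left rail mid [0.5688 0.0175]
right rail mid [ 0.5677 -0.0831]
```

apply_moves(
  increments=[
    {"grip":1,"linear":[-16,-8,0],"turn":[0,0,-1.4]},
    {"grip":1,"linear":[-32,-15,0],"turn":[0,0,-2.8]},
    {"grip":1,"linear":[-48,-22,0],"turn":[0,0,-4.2]},
    {"grip":1,"linear":[-48,-22,0],"turn":[0,0,-5.6]},
    {"grip":1,"linear":[-48,-22,-20],"turn":[0,0,-7]},
    {"grip":1,"linear":[-48,-22,-40],"turn":[0,0,-8.4]},
    {"grip":1,"linear":[-48,-22,-60],"turn":[0,0,-9.8]},
    {"grip":1,"linear":[-48,-22,-60],"turn":[0,0,-11.2]},
    {"grip":1,"linear":[-48,-22,-60],"turn":[0,0,-12.4]},
    {"grip":1,"linear":[-48,-22,-60],"turn":[0,0,-12.4]},
  ],
)

```text
time: 1.15
tool_pos: [0.4768, -0.022, 0.1664]
tool_rot: [3.141, 0.0, -1.3]
contact_force: [-0.5, 0.8, 0.1]
opening: 0.0921
```

Run:
```python
from h import *
st=observe(); print(st["time"],st["tool_pos"],st["tool_rot"],st["qpos"],st["contact_force"])
cv2.imwrite("pics/w1.png",read_camera("wrist")[:,:,::-1])
```

```text
1.15 [ 0.47681775 -0.02196329  0.16639869] [ 3.14082310e+00  2.63758265e-04 -1.29958794e+00] [-2.06699528e-01  3.17667749e-01  1.74190049e+00 -1.35548020e-04
  1.08282906e+00  1.09295191e+00] [-0.53219618  0.76528984  0.06827392]
```

View pics/w1.png

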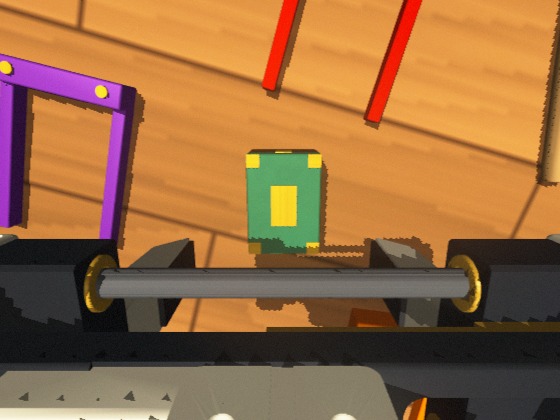

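apply_moves(
  increments=[
    {"grip":1,"linear":[0,0,-30],"turn":[0,0,0]},
    {"grip":1,"linear":[0,0,-60],"turn":[0,0,0]},
    {"grip":1,"linear":[0,0,-90],"turn":[0,0,0]},
    {"grip":1,"linear":[0,0,-115],"turn":[0,0,0]},
    {"grip":1,"linear":[0,0,-130],"turn":[0,0,0]},
    {"grip":1,"linear":[0,0,-136],"turn":[0,0,0]},
    {"grip":1,"linear":[0,0,-136],"turn":[0,0,0]},
  ],
)

```text
time: 1.9
tool_pos: [0.4767, -0.0219, 0.0303]
tool_rot: [3.14, 0.001, -1.297]
contact_force: [0.5, -0.3, -0.1]
opening: 0.0919
```

Run:
```python
from h import *
st=observe(); print(st["time"],st["tool_pos"],st["contact_force"])
cv2.imwrite("pics/w2.png",read_camera("wrist")[:,:,::-1])
cv2.imwrite("pics/s2.png",read_camera("side")[:,:,::-1])
crop("pics/s2.png","pics/s2c.png",170,100,370,250,4)
```

```text
1.9 [ 0.47671554 -0.02190723  0.03030366] [ 0.51442371 -0.26627353 -0.09607676]
```

View pics/w2.png

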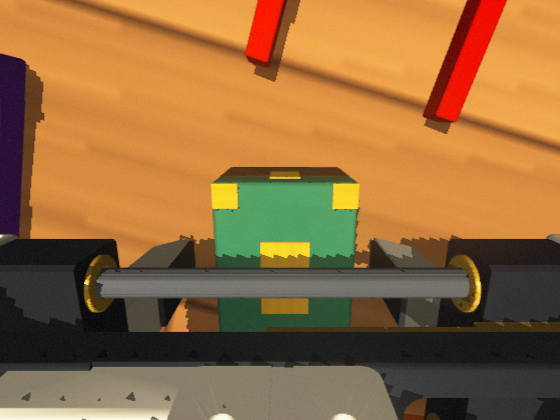

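View pics/s2c.png

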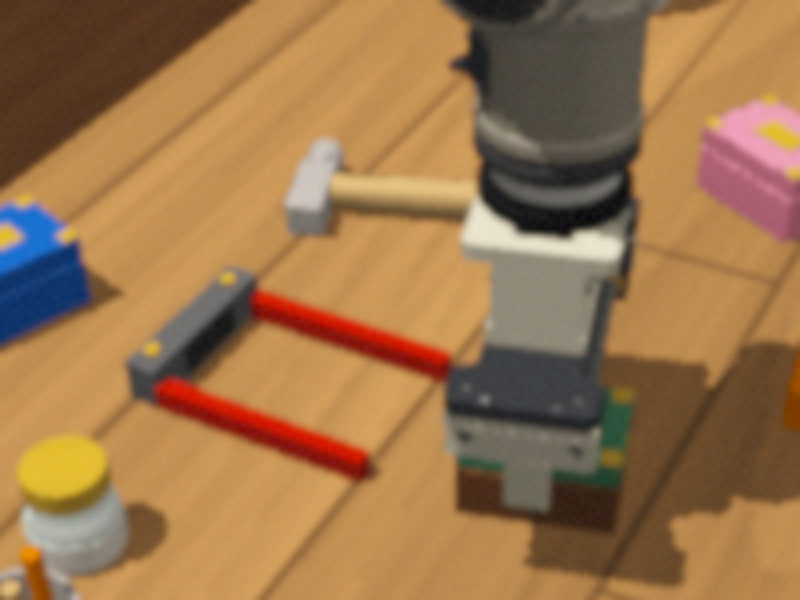

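apply_moves(
  grip_force=10,
  increments=[
    {"grip":0.9,"linear":[0,0,0],"turn":[0,0,0]},
    {"grip":0.82,"linear":[0,0,0],"turn":[0,0,0]},
    {"grip":0.78,"linear":[0,0,0],"turn":[0,0,0]},
    {"grip":0.74,"linear":[0,0,0],"turn":[0,0,0]},
    {"grip":0.71,"linear":[0,0,0],"turn":[0,0,0]},
    {"grip":0.68,"linear":[0,0,0],"turn":[0,0,0]},
    {"grip":0.65,"linear":[0,0,0],"turn":[0,0,0]},
    {"grip":0.65,"linear":[0,0,0],"turn":[0,0,0]},
  ],
)

```text
time: 2.8
tool_pos: [0.4772, -0.0221, 0.0308]
tool_rot: [-3.141, -0.0, -1.298]
contact_force: [-0.7, -0.9, 0.7]
opening: 0.0638
```

apply_moves(
  increments=[
    {"grip":0.65,"linear":[0,-1,0],"turn":[0,0,-0.4]},
    {"grip":0.65,"linear":[0,-2,0],"turn":[0,0,-0.8]},
    {"grip":0.65,"linear":[0,-3,0],"turn":[0,0,-1.2]},
    {"grip":0.65,"linear":[0,-4,0],"turn":[0,0,-1.6]},
    {"grip":0.65,"linear":[0,-5,0],"turn":[0,0,-2.0]},
    {"grip":0.65,"linear":[0,-6,0],"turn":[0,0,-2.4]},
    {"grip":0.65,"linear":[0,-7,0],"turn":[0,0,-2.75]},
    {"grip":0.65,"linear":[0,-7,0],"turn":[0,0,-2.75]},
  ],
)

```text
time: 3.6
tool_pos: [0.4773, -0.029, 0.0309]
tool_rot: [-3.141, -0.0, -1.587]
contact_force: [1.6, -1.1, 0.7]
opening: 0.0639
```

Run:
```python
from h import *
st=observe(); print(st["time"],list(st["tool_pos"]),list(st["tool_rot"]),st["contact_force"],st["opening"])
cv2.imwrite("pics/w3.png",read_camera("wrist")[:,:,::-1])
cv2.imwrite("pics/s3.png",read_camera("scene")[:,:,::-1])
crop("pics/s3.png","pics/s3c.png",215,150,335,270,5)
crop("pics/w3.png","pics/w3c.png",160,0,440,210,2.8)
```

```text
3.6 [np.float64(0.4773132508260035), np.float64(-0.028950942441764597), np.float64(0.030867934351074214)] [np.float64(-3.140984605500285), np.float64(-3.412839224403719e-05), np.float64(-1.5869958834086217)] [ 1.6127269  -1.08603486  0.68501552] 0.06394927789738583
```

View pics/w3c.png

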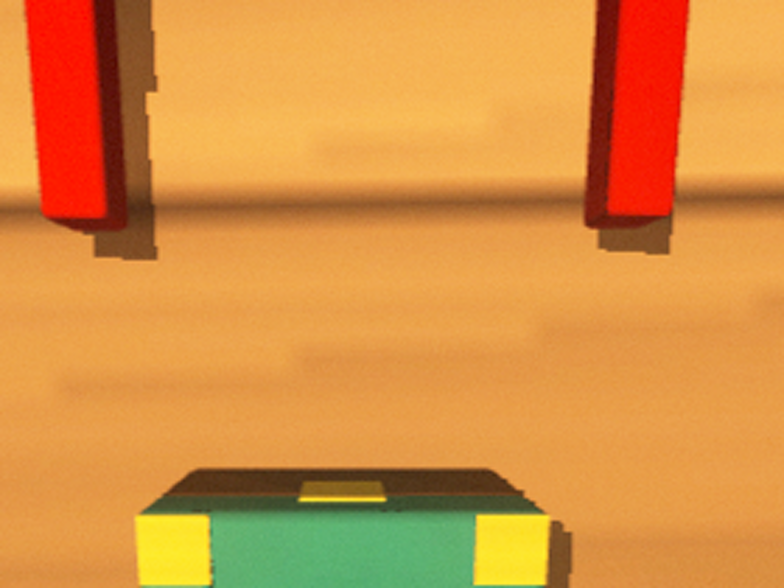

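View pics/s3c.png

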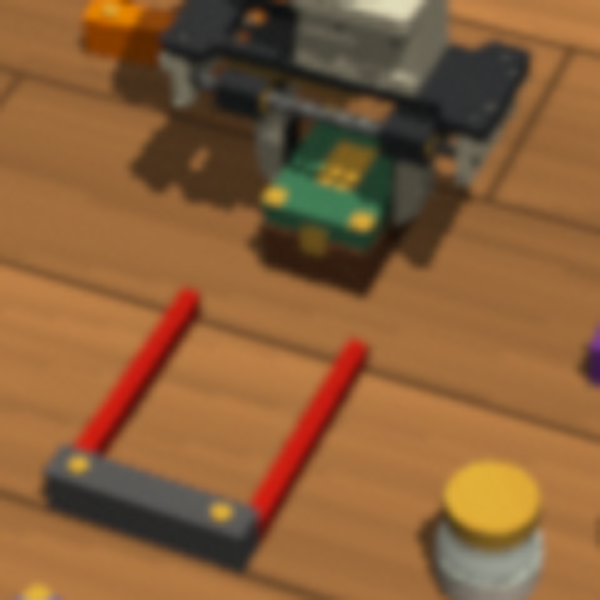

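Run:
```python
from h import *
st=dict(tool_pos=np.array([.47731,-.02895,.03087]),tool_rot=np.array([-3.14098,-.00003,-1.587]))
f=lambda X,Y:(160+X/2.8-.3,Y/2.8-.3)
for n,p,z in [("Lo",(42,215),.018),("Li",(105,217),.018),("Lo2",(25,2),.018),("Li2",(96,2),.018),("Ri",(608,215),.018),("Ro",(671,213),.018),("Ri2",(618,2),.018),("Ro2",(689,2),.018),("caseL",(137,516),.052),("caseR",(550,516),.052),("caseLb",(190,470),.0),("caseRb",(492,470),.0)]:
    print(n,w("wrist",f(*p),z,st)[:2].round(4))
```

```text
Lo [0.5684 0.024 ]
Li [0.5679 0.013 ]
Lo2 [0.6015 0.0235]
Li2 [0.6014 0.0117]
Ri [ 0.5668 -0.0755]
Ro [ 0.5669 -0.0866]
Ri2 [ 0.6    -0.0753]
Ro2 [ 0.5998 -0.0871]
caseL [0.5206 0.0034]
caseR [ 0.5196 -0.0598]
caseLb [0.5208 0.0037]
caseRb [ 0.5198 -0.0592]
```

apply_moves(
  increments=[
    {"grip":0.65,"linear":[4,-1,0],"turn":[0,0,0]},
    {"grip":0.65,"linear":[12,-2,0],"turn":[0,0,0]},
    {"grip":0.65,"linear":[20,-2.5,0],"turn":[0,0,0]},
    {"grip":0.65,"linear":[30,-3,0],"turn":[0,0,0]},
    {"grip":0.65,"linear":[40,-3.5,0],"turn":[0,0,0]},
    {"grip":0.65,"linear":[50,-3.5,0],"turn":[0,0,0]},
    {"grip":0.65,"linear":[60,-3.5,0],"turn":[0,0,0]},
    {"grip":0.65,"linear":[66,-3.5,0],"turn":[0,0,0]},
    {"grip":0.65,"linear":[70,-3.5,0],"turn":[0,0,0]},
    {"grip":0.65,"linear":[70,-3.5,0],"turn":[0,0,0]},
  ],
)

```text
time: 4.7
tool_pos: [0.5468, -0.0323, 0.0306]
tool_rot: [3.14, 0.0, -1.586]
contact_force: [-1.3, 0.8, 3.9]
opening: 0.0638
```

Run:
```python
from h import *
st=observe(); print(st["time"],list(st["tool_pos"]),list(st["tool_rot"]),st["contact_force"],st["opening"])
cv2.imwrite("pics/w4.png",read_camera("wrist")[:,:,::-1])
crop("pics/w4.png","pics/w4c.png",160,0,440,210,2.8)
cv2.imwrite("pics/s4.png",read_camera("side")[:,:,::-1])
crop("pics/s4.png","pics/s4c.png",170,100,370,250,4)
```

```text
4.7 [np.float64(0.5467752717456401), np.float64(-0.032296223366976975), np.float64(0.030646150816091837)] [np.float64(3.1404822767748937), np.float64(0.00018303722801649158), np.float64(-1.585781918545155)] [-1.28255009  0.78553793  3.89236799] 0.06375049284349135
```

View pics/w4c.png

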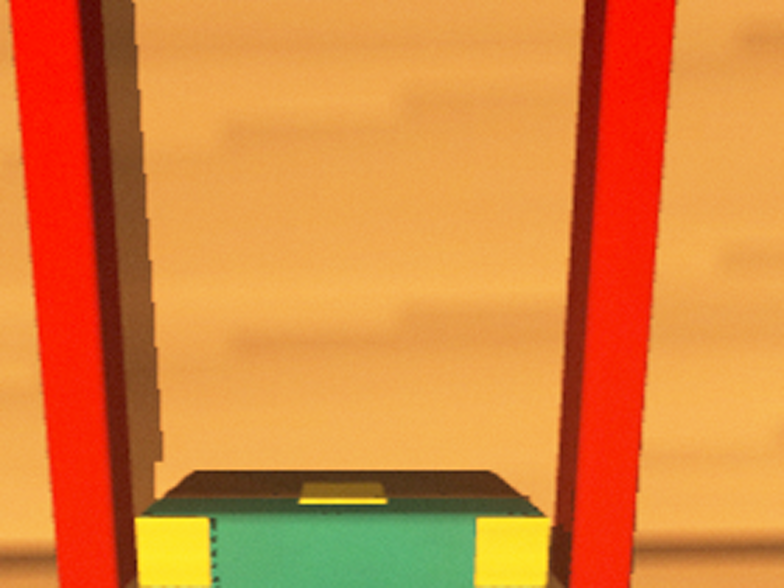

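View pics/s4c.png

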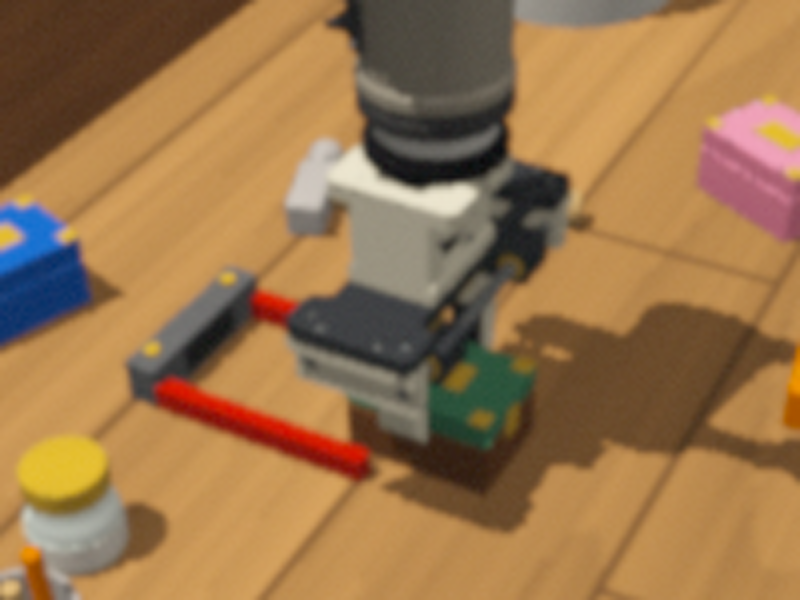

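apply_moves(
  increments=[
    {"grip":0.65,"linear":[4,0,0],"turn":[0,0,0]},
    {"grip":0.65,"linear":[12,-0.5,0],"turn":[0,0,0]},
    {"grip":0.65,"linear":[24,-0.5,0],"turn":[0,0,0]},
    {"grip":0.65,"linear":[36,-1,0],"turn":[0,0,0]},
    {"grip":0.65,"linear":[48,-1,0],"turn":[0,0,0]},
    {"grip":0.65,"linear":[60,-1,0],"turn":[0,0,0]},
    {"grip":0.65,"linear":[72,-1.5,0],"turn":[0,0,0]},
    {"grip":0.65,"linear":[84,-1.5,0],"turn":[0,0,0]},
    {"grip":0.65,"linear":[94,-1.5,0],"turn":[0,0,0]},
    {"grip":0.65,"linear":[100,-1.5,0],"turn":[0,0,0]},
  ],
)

```text
time: 5.8
tool_pos: [0.6472, -0.034, 0.0306]
tool_rot: [3.141, -0.0, -1.586]
contact_force: [-4.7, 0.8, 4.6]
opening: 0.0638
```

Run:
```python
from h import *
st=observe(); print(st["time"],list(st["tool_pos"]),list(st["tool_rot"]),st["contact_force"],st["opening"])
cv2.imwrite("pics/w5.png",read_camera("wrist")[:,:,::-1])
crop("pics/w5.png","pics/w5c.png",160,0,440,210,2.8)
```

```text
5.8 [np.float64(0.6472081704448331), np.float64(-0.033969960549396334), np.float64(0.030643804980522413)] [np.float64(3.140757137877277), np.float64(-5.5682593623984644e-05), np.float64(-1.5862907313630195)] [-4.69059853  0.79334212  4.58466852] 0.06375001030275992
```

View pics/w5c.png

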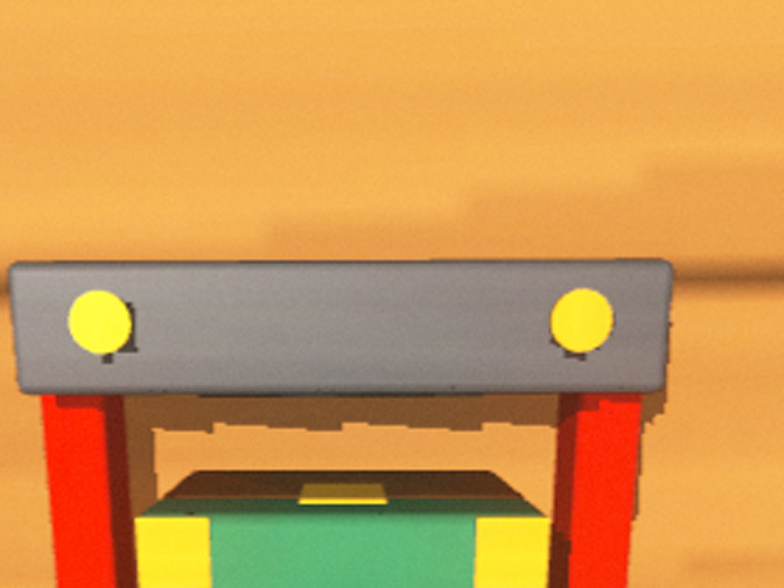

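Run:
```python
from h import *
st=observe()
f=lambda X,Y:(160+X/2.8-.3,Y/2.8-.3)
for n,p,z in [("sL",(20,393),.03),("sR",(662,391),.03),("cL",(137,517),.052),("cR",(548,517),.052),("cbL",(190,471),0),("cbR",(492,471),0)]:
    print(n,w("wrist",f(*p),z,st).round(4))
```

```text
sL [0.7091 0.0218 0.03  ]
sR [ 0.7077 -0.0881  0.03  ]
cL [ 0.6912 -0.0017  0.052 ]
cR [ 0.6902 -0.0645  0.052 ]
cbL [ 0.6914 -0.0014  0.    ]
cbR [ 0.6904 -0.0643  0.    ]
```

apply_moves(
  increments=[
    {"grip":0.65,"linear":[4,0,0],"turn":[0,0,0]},
    {"grip":0.65,"linear":[8,0,0],"turn":[0,0,0]},
    {"grip":0.65,"linear":[11,0,0],"turn":[0,0,0]},
    {"grip":0.65,"linear":[13,0,0],"turn":[0,0,0]},
    {"grip":0.65,"linear":[14.5,0,0],"turn":[0,0,0]},
    {"grip":0.65,"linear":[15.5,0,0],"turn":[0,0,0]},
    {"grip":0.65,"linear":[16,0,0],"turn":[0,0,0]},
    {"grip":0.65,"linear":[16,0,0],"turn":[0,0,0]},
  ],
)

```text
time: 6.65
tool_pos: [0.6631, -0.034, 0.0306]
tool_rot: [-3.141, -0.0, -1.587]
contact_force: [-2.0, -1.0, 1.0]
opening: 0.0641
```

apply_moves(
  increments=[
    {"grip":0.65,"linear":[0.5,0,0],"turn":[0,0,0]},
    {"grip":0.65,"linear":[1,0,0],"turn":[0,0,0]},
    {"grip":0.65,"linear":[1,0,0],"turn":[0,0,0]},
  ],
)

```text
time: 6.95
tool_pos: [0.6638, -0.034, 0.0307]
tool_rot: [3.141, -0.0, -1.586]
contact_force: [-3.1, -0.2, 2.4]
opening: 0.064
```

apply_moves(
  increments=[
    {"grip":0.65,"linear":[0.5,0,0],"turn":[0,0,0]},
    {"grip":0.65,"linear":[1,0,0],"turn":[0,0,0]},
    {"grip":0.65,"linear":[1,0,0],"turn":[0,0,0]},
  ],
)

```text
time: 7.25
tool_pos: [0.6639, -0.034, 0.0306]
tool_rot: [3.139, -0.0, -1.586]
contact_force: [-6.2, -0.0, 3.9]
opening: 0.0639
```

Run:
```python
from h import *
st=dict(tool_pos=np.array([.5246,0,.22602]),tool_rot=np.array([-3.14137,.00155,0]))
print("jar",w("wrist",(453,50),.06,st))
cv2.imwrite("pics/w6.png",read_camera("wrist")[:,:,::-1])
crop("pics/w6.png","pics/w6c.png",160,0,440,210,2.8)
```

```text
jar [0.67945993 0.13294643 0.06      ]
```

View pics/w6c.png

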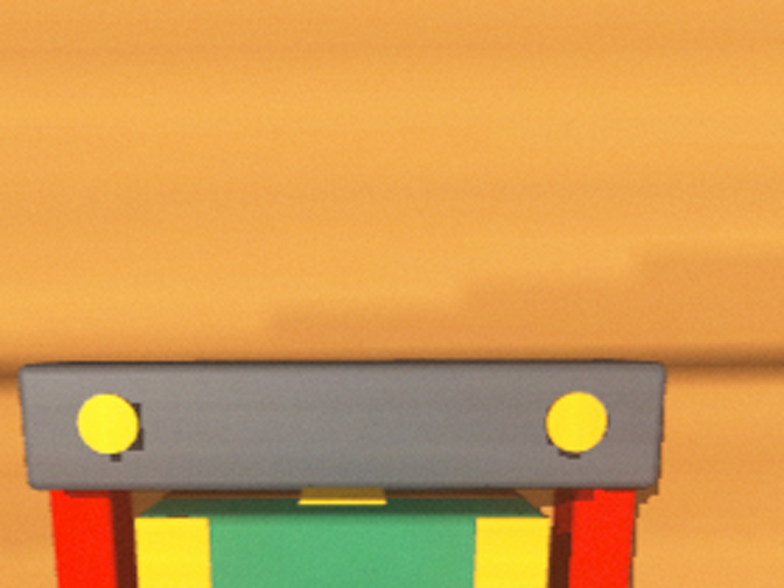

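apply_moves(
  increments=[
    {"grip":0.65,"linear":[-0.6,0,0],"turn":[0,0,0]},
    {"grip":0.74,"linear":[-0.6,0,0],"turn":[0,0,0]},
    {"grip":0.8,"linear":[-0.6,0,0],"turn":[0,0,0]},
    {"grip":0.88,"linear":[-0.6,0,0],"turn":[0,0,0]},
    {"grip":0.88,"linear":[-0.6,0,0],"turn":[0,0,0]},
    {"grip":0.88,"linear":[-0.6,0,0],"turn":[0,0,0]},
  ],
)

```text
time: 7.9
tool_pos: [0.6646, -0.034, 0.0307]
tool_rot: [-3.141, -0.0, -1.586]
contact_force: [0.7, -0.6, 0.2]
opening: 0.0803
```

apply_moves(
  increments=[
    {"grip":0.88,"linear":[0,0,8],"turn":[0,0,0]},
    {"grip":0.88,"linear":[0,0,20],"turn":[0,0,0]},
    {"grip":0.88,"linear":[0,0,40],"turn":[0,0,0]},
    {"grip":0.88,"linear":[0,0,70],"turn":[0,0,0]},
    {"grip":0.88,"linear":[-20,0,100],"turn":[0,0,0]},
    {"grip":0.88,"linear":[-45,0,130],"turn":[0,0,0]},
    {"grip":0.88,"linear":[-70,0,160],"turn":[0,0,0]},
    {"grip":0.88,"linear":[-80,0,160],"turn":[0,0,0]},
    {"grip":0.88,"linear":[-80,0,160],"turn":[0,0,0]},
  ],
)

```text
time: 8.8
tool_pos: [0.584, -0.034, 0.1935]
tool_rot: [-3.138, -0.001, -1.587]
contact_force: [0.0, -0.7, 0.1]
opening: 0.081
```

Run:
```python
from h import *
st=observe(); print(st["time"],list(st["tool_pos"]),list(st["tool_rot"]),st["contact_force"],st["opening"])
cv2.imwrite("pics/w7.png",read_camera("wrist")[:,:,::-1])
crop("pics/w7.png","pics/w7c.png",160,40,440,250,2.8)
cv2.imwrite("pics/s7.png",read_camera("side")[:,:,::-1])
crop("pics/s7.png","pics/s7c.png",170,100,370,250,4)
```

```text
8.8 [np.float64(0.5840458297560269), np.float64(-0.034005389424333565), np.float64(0.19346017526153386)] [np.float64(-3.1381194662223977), np.float64(-0.0007254414329234127), np.float64(-1.58663068721849)] [ 0.03230775 -0.66353785  0.06507549] 0.08100742112806358
```

View pics/w7c.png

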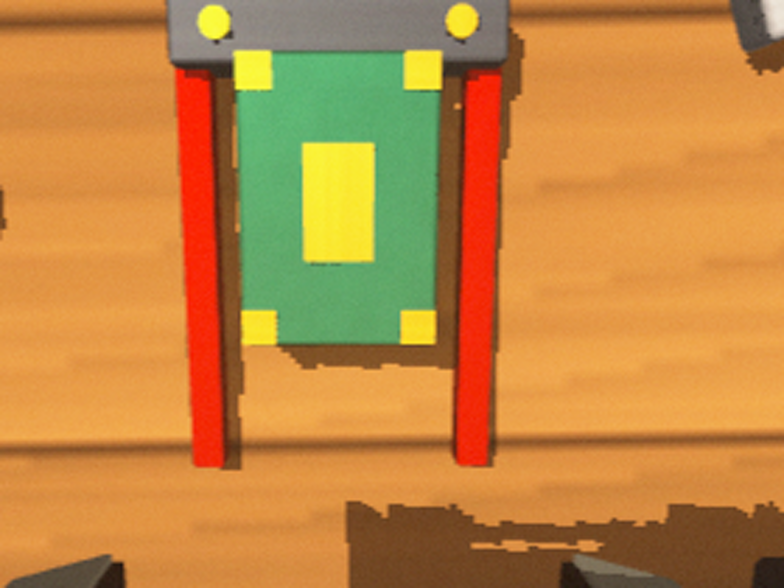

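View pics/s7c.png

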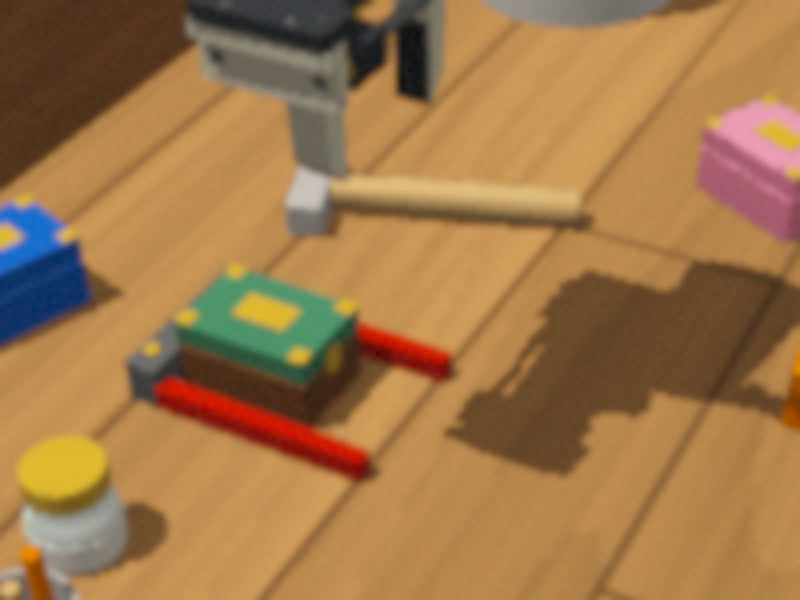

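Run:
```python
from h import *
st=observe()
f=lambda X,Y:(160+X/2.8-.3,40+Y/2.8-.3)
for n,p,z in [("fL",(234,52),.052),("fR",(442,51),.052),("nL",(242,345),.052),("nR",(436,344),.052),("stL",(170,66),.03),("stR",(508,66),.03),("mLi",(224,466),.018),("mRi",(455,464),.018)]:
    print(n,w("wrist",f(*p),z,st)[:2].round(4))
```

```text
fL [ 0.7066 -0.0016]
fR [ 0.7059 -0.0645]
nL [ 6.183e-01 -2.000e-04]
nR [ 0.6176 -0.0636]
stL [0.7067 0.0218]
stR [ 0.705  -0.0884]
mLi [0.569  0.0124]
mRi [ 0.5684 -0.0747]
```

```bash
python3 -c "
from cell import *; print(hand_in())"
```

```text
the job is handed in; nothing more can be done
None
```

I slid the case into the lane until it met the end stop, released it, lifted the arm clear and handed the job in at about 9 s. I held the case lightly between the fingers (10 N), with the fingertips 30 mm up so they passed above the rails. I turned it in line with the lane on the bench, then slid it in at about 0.1 m/s.

- **Contact at the stop:** on the last steps the tool fell about 1 mm short of its command while the push force rose to about 6 N.
- **Position from the last wrist picture:** the far end is within about 1 mm of the stop. The case sits within about 1 mm of the centre line and about 0.01 rad of the lane's direction. The camera calibration is good to about 2 mm.
- **Rails and other items:** the pictures show a clear gap to both rails. The hammer and jar look to be where they started. I did not measure the tool pot at the end, but nothing came near it.
- **Checks that disagreed:** different views put the lane's direction up to about 0.02 rad apart, against an allowance of 0.1 rad. No check failed.

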